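# Clamp a spice jar until the clutch knob clicks

## Robot

A 6-joint arm with a two-finger parallel gripper is mounted at the origin on the work surface. World frame = base frame: x ahead of the robot, y to its left, z up, the work surface at z = 0. Lengths are in m, angles in degrees, forces in N, time in s.
With the tool pointing down it reaches from about 0.25 to 0.725 m from the base axis. Payload 9.7 kg.
Tool frame: the origin (TCP) lies between the finger pads; the fingertips stand 11 mm ahead of it and the grasp point (between the pads) lies 8 mm behind it; z points along the fingers, x is the direction in which the jaws open and shut, and the axes are right-handed (so a half turn about z gives the same grasp; the last joint's range is limited). The gripper opens to 85 mm and grips with 20 to 120 N. Pads are 22 mm wide; open, the fingers measure 114 mm over their backs; the gripper's body (76 mm by 85 mm) begins 54 mm behind the grasp point. The pads swing forward as they close: fully open they stand 13 mm farther back than shut.
Start: joints at [70.932, 4.979, 10.078, 95.1, 0, 90], TCP at [0.18, 0.52, 0.222] pointing down, gripper open.
Joint ranges: [-179.16, 179.16], [-48.56, 103.87], [-65.8, 70.77], [-126.05, 130.52], [-82.76, 87.17], [-180, 180]. Speed limits (degrees/s): [127.2, 127.2, 147.25, 180, 180, 180].

## Interface

Orientations are given as [roll, pitch, yaw] about the fixed x, y, z axes, in that order (R = Rz(yaw) Ry(pitch) Rx(roll)).
In Python, from workcell import get_obs, camera, job_done gives the robot as it stands.
- The arm moves only by the tool arm_command, never from a script. Its argument "increments" is a list of rows, each a list of 2 entries, a list of its own where there are three numbers: the shift along the tool's x, y, z in units of 25 mm (1.0 is 25 mm), then the turn about the tool's z in units of 6 degrees (1.0 is 6 degrees). In form: [[[dx, dy, dz], roll], ...]. A call has 1 to 5 rows; each row is the pose to reach, as a shift and turn from the pose measured when the call began, along the tool's axes at that moment; what a row does not reach only later rows make up. A row lasts 1/10 s, in which the tool goes at most 50 mm and 8.59 degrees, less where a joint would pass 70% of its speed; a pose out of reach is approached as far as the arm can. A call with a gripper value outside its range is refused whole. "claw" is the closure, from -1 (fully open) to 1 (shut), so that 0 is half open, set as the call begins (left out, the last holds). The fingers move at their own pace and stop on an object; "force" is the grip in N (left out, the last holds). Time passes only in rows, so rows that repeat a pose let the fingers close. It gives the time, the measured TCP pose, the force and the opening at its end, in the units of the state.
- get_obs(): the state, without advancing time (a new reading comes with each control period).
- camera(name): name is "scene" or "side" or "wrist"; returns a dict with "frame" (420x560x3 uint8, red, green, blue), "range_z" (420x560 float32, m along the optical axis (not along the pixel's ray), 0 where there is no reading), "K" (3x3 intrinsics, pixels), "R" (3x3) and "t" (3): a world point X has camera coordinates R X + t; the wrist camera has in their place "hand_eye" (4x4, takes a point from camera to tool coordinates, whose origin is the TCP and whose axes are the tool frame's). Camera axes: x right, y down, z forward; pixel columns grow to the right and rows downward; lengths in m; the calibration is good to about 2 mm. A picture is of the moment at which its call begins: read the wrist's pose just before it.
- job_done(): hands the job in, once; it reports no verdict.
The state is a dict: "time": time; "q": joint angles; "qd": joint speeds; "joint_efforts": joint torques, N m; "ee_pos": TCP position; "tcp_rot": TCP orientation; "wrist_force": force on the tool from outside, world axes, zero at the start; "torque": the same for the moment, N m; "opening": finger opening in m.
Only numpy, scipy, OpenCV 4.12 (cv2) and the standard library are available. Lean on these libraries where they do the work, as an engineer would, in place of code of your own. Each camera call takes 0.05 s, during which the arm holds its last target.

## Task

Stand the amber spice jar upright in the jar clamp, between the orange jaw pad and the green V stop, and let go of it. Then turn the clamp's orange wing knob clockwise (seen from above), in several grips if need be, until its slip clutch clicks; stop at that click (a second one is tolerated, never a third) and let go, leaving the jar clamped in the V. Handle the glass jar gently and leave the pepper mill, bowl and cup where they are.

Things in the scene. Friction and masses are not known exactly. Their poses are not given: they have to be found in the camera images.
- jar_mid (a point): Centre (half-way up) of the amber glass spice jar with a brass-coloured lid and a paper band: an upright cylinder 54 mm across and 90 mm high, 0.2 to 0.4 kg, loose, standing on the counter at the start. Its z is the jar's axis.
- jar: The same jar; origin at the centre of its underside, z up along its axis.
- clamp: The jar clamp, fixed to the counter: a grey base plate 92 x 240 x 12 mm, origin at the centre of its underside. Its y runs along its length, from the knob tower (at y = -85 mm; 50 x 50 mm, its top 48 mm above the counter) to the green V stop. The jar stands on the plate's top, 12 mm above the counter.
- stop: The green V stop on the plate, 34 mm high, opening towards the jaw (the clamp's -y); two walls at 45 degrees, together about 76 mm wide. It stays where it is. Its origin is 1 mm above the plate, on the axis of a jar that is seated against both walls.
- cradle (a point): Point on the top of the plate where the centre of the jar's underside comes when the jar is seated against both walls of the V. The jar is let down a few mm short of it (towards the clamp's -y); the jaw then pushes it in.
- jaw: The steel jaw with its orange sprung pad, 44 mm wide, 35 mm high, driven by the knob towards the clamp's +y; origin at the foot of the pad's face. It keeps its place when the knob is let go, and goes back if the knob is turned anticlockwise. At the start the gap from the pad to a seated jar is 7 to 12 mm; 1 rad of knob turn moves it 9 mm, and the pad gives 4 to 6 mm before the clutch clicks.
- jaw_face (a point): Middle of the pad's front face (faces the clamp's +y), 17 mm above the jaw's foot; slides with the jaw.
- knob_grip (a point): Point on the knob's axis at the height to grip it, 92 mm above the counter. The knob: a black disc 48 mm across with an orange upright wing 46 mm long (along this point's x), 14 mm thick (along its y), reaching from 22 mm below this point to 12 mm above it. Pinch the wing across its 14 mm and turn clockwise seen from above, at most 1.5 rad a grip.
- knob (a joint): Slip of the knob in its clutch against the collar under it (rad; their turning together is not in it): 0 at the start, gives less than 0.1 under load, then jumps to 0.349 at the click; each click adds 0.349 for good. Driving takes about 0.1 N m, rising past 0.3 on the clamped jar and falling away at the click. Let go before the click, it springs back and the jaw stays.
- mill: Dark wooden pepper mill, 52 mm across, 105 mm high, loose; a bystander. Origin at the centre of its underside.
- bowl: White bowl, 84 mm across, 50 mm high, loose; a bystander. Origin at the centre of its underside.
- cup: Blue cup, 70 mm across, 75 mm high, loose; a bystander. Origin at the centre of its underside.
Not all that is in view belongs to the job. Of the things that look like the jar, the largest one is meant.

How it is judged:
By the outcome, as a careful person would: the job done as asked, in the order asked, and still so for the second after the job is handed in, with the robot touching nothing.
It also fails if it takes over 72 s, if anything falls off the work surface, if the arm or the gripper's body presses on something with over 40 N, if the wrist force passes 120 N, or if a joint passes its speed limit or range.

## Working session

There is one attempt and no reset: what is moved stays moved. The work goes in short steps, Python scripts to look and compute and a tool call to move; the robot and the scene stay as the last step left them, time stands still between calls to the robot, and variables do not carry over. Pictures are saved under pics/ and viewed, and the job is handed in when it is done.

Besides the shell and the picture viewer there is one more tool, called after ">>>" as name(argument=value, ...), one argument or row to a line, values as JSON. arm_command: Moves the arm, as the interface text tells. Its arguments: {"type":"object","properties":{"increments":{"type":"array"},"claw":{"type":"number"},"force":{"type":"number"}},"required":["increments"]}

```bash
ls; mkdir -p pics; cat > h.py <<'E'
import numpy as np, cv2
from workcell import get_obs, camera, job_done
from scipy.spatial.transform import Rotation as Ro
def snap(name,fn):
    o=get_obs(); c=camera(name); cv2.imwrite('pics/'+fn+'.png',c['frame'][:,:,::-1])
    if name=='wrist':
        T=np.eye(4);T[:3,:3]=Ro.from_euler('xyz',o['tcp_rot'],degrees=True).as_matrix();T[:3,3]=o['ee_pos']
        M=T@c['hand_eye']
    else:
        M=np.eye(4);M[:3,:3]=c['R'].T;M[:3,3]=-c['R'].T@c['t']
    np.savez('pics/'+fn+'.npz',f=c['frame'],d=c['range_z'],K=c['K'],M=M)
    return c
def cloud(fn):
    z=np.load('pics/'+fn+'.npz');d=z['d'];K=z['K'];M=z['M']
    v,u=np.mgrid[:d.shape[0],:d.shape[1]]
    P=np.stack([(u-K[0,2])/K[0,0]*d,(v-K[1,2])/K[1,1]*d,d],-1)
    W=P@M[:3,:3].T+M[:3,3]; W[d<=0]=np.nan
    return z['f'],W
E
python3 - <<'E'
from h import *
o=get_obs();print(o)
snap('scene','s0');snap('side','d0');snap('wrist','w0')
E
```

```text
pics
{'time': 0.0, 'q': array([ 7.09325444e+01,  5.01040668e+00,  1.00335664e+01,  9.50995838e+01,
       -1.69205724e-03,  9.00003265e+01]), 'qd': array([ 0.04732603, -0.04824935, -0.01512933,  0.03310458,  0.05515608,
       -0.03791149]), 'joint_efforts': array([-1.75739129e-03, -5.20393181e+01,  4.64802074e+01,  1.63002958e-02,
       -1.93354858e-04,  3.30359718e-06]), 'ee_pos': array([0.17960164, 0.51958631, 0.22108178]), 'tcp_rot': array([1.79998308e+02, 7.64241260e-02, 7.09322179e+01]), 'wrist_force': array([-0.77424493, -0.09610747, -0.06267973]), 'torque': array([-0.06770921,  0.02035769,  0.05176926]), 'opening': 0.08537133924721683}
```

View pics/s0.png

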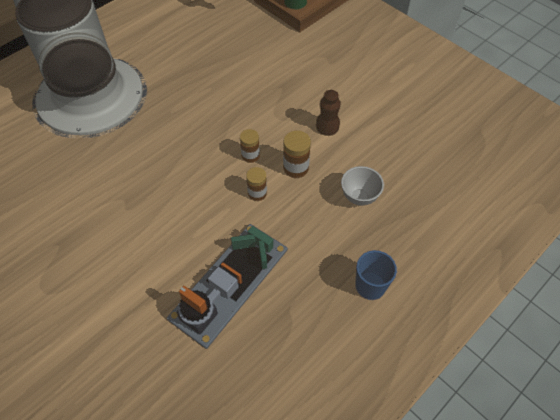

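View pics/d0.png

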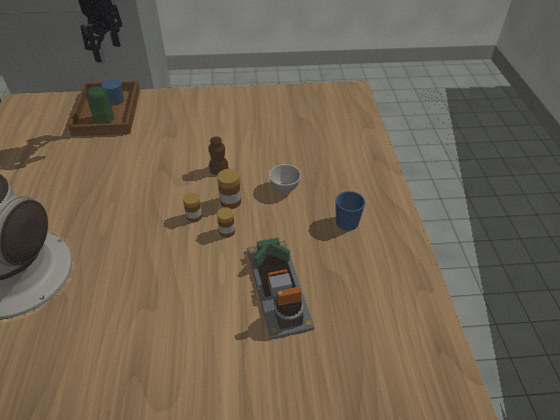

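View pics/w0.png

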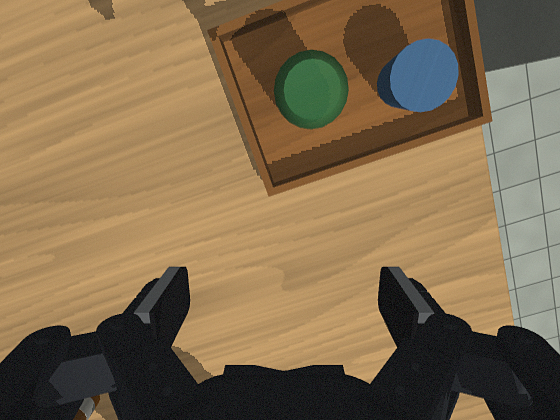

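Jar candidates in the scene view are (297,155), (250,146) and (257,184). The one at (297,155) is clearly the largest, so I'll check it in a crop and measure it.

```bash
python3 - <<'E'
from h import *
f,W=cloud('s0');g,V=cloud('d0')
a=cv2.resize(f[80:220,220:400],None,fx=4,fy=4,interpolation=cv2.INTER_CUBIC)[:,:,::-1]
cv2.imwrite('pics/c1.png',a)
b=cv2.resize(f[215:355,150:310],None,fx=4.2,fy=4.2,interpolation=cv2.INTER_CUBIC)[:,:,::-1]
cv2.imwrite('pics/c2.png',b)
for nm,C,box in [('s',W,None),('d',V,None)]:
    m=(C[...,2]>0.015)&(C[...,2]<0.2)
    n,l,st,ce=cv2.connectedComponentsWithStats(m.astype(np.uint8))
    for i in range(1,n):
        if st[i,4]>60:
            P=C[l==i]; hi=P[:,2].max(); T=P[P[:,2]>hi-0.006]
            print(nm,ce[i].round(),st[i,4],'zmax',hi.round(3),'top mid',((T.min(0)+T.max(0))/2).round(4),'ext',(T.max(0)-T.min(0)).round(3),'all', P.min(0).round(3),P.max(0).round(3))
E
```

```text
s [300.  11.] 649 zmax 0.041 top mid [0.133  0.5557 0.0378] ext [0.11  0.113 0.006] all [0.038 0.497 0.015] [0.189 0.656 0.041]
s [295.   3.] 135 zmax 0.037 top mid [0.1199 0.5529 0.034 ] ext [0.024 0.02  0.006] all [0.087 0.54  0.015] [0.132 0.588 0.037]
s [83. 81.] 4972 zmax 0.2 top mid [ 0.0495 -0.0054  0.197 ] ext [0.122 0.149 0.006] all [-0.063 -0.09   0.015] [0.115 0.094 0.2  ]
s [329. 111.] 772 zmax 0.106 top mid [0.4481 0.3197 0.1032] ext [0.029 0.03  0.006] all [0.424 0.294 0.015] [0.475 0.341 0.106]
s [249. 143.] 496 zmax 0.069 top mid [0.3887 0.1449 0.0657] ext [0.039 0.039 0.006] all [0.368 0.125 0.015] [0.409 0.166 0.069]
s [296. 152.] 1040 zmax 0.095 top mid [0.4792 0.1896 0.0922] ext [0.052 0.048 0.006] all [0.452 0.163 0.015] [0.507 0.218 0.095]
s [256. 182.] 525 zmax 0.067 top mid [0.4684 0.0884 0.0644] ext [0.04  0.037 0.006] all [0.448 0.069 0.015] [0.489 0.109 0.067]
s [362. 183.] 976 zmax 0.054 top mid [0.6203 0.2303 0.051 ] ext [0.083 0.082 0.006] all [0.578 0.189 0.015] [0.662 0.272 0.054]
s [254. 243.] 757 zmax 0.05 top mid [ 0.5709 -0.0078  0.0467] ext [0.077
[... 1195 characters left out ...]
[0.725 0.06  0.015] [0.794 0.131 0.079]
d [192. 205.] 373 zmax 0.069 top mid [0.3837 0.1407 0.0659] ext [0.036 0.04  0.006] all [0.364 0.121 0.015] [0.403 0.163 0.069]
d [ 26. 257.] 3948 zmax 0.2 top mid [ 0.083  -0.0256  0.197 ] ext [0.039 0.113 0.006] all [-0.007 -0.101  0.015] [0.108 0.079 0.2  ]
d [225. 220.] 394 zmax 0.069 top mid [0.4634 0.0877 0.0659] ext [0.037 0.038 0.006] all [0.444 0.065 0.015] [0.484 0.111 0.069]
d [270. 250.] 591 zmax 0.052 top mid [ 0.5669 -0.0106  0.0487] ext [0.076 0.057 0.006] all [ 0.526 -0.041  0.015] [0.606 0.022 0.052]
d [285. 299.] 1461 zmax 0.109 top mid [ 0.5892 -0.1707  0.1061] ext [0.044 0.019 0.006] all [ 0.55  -0.199  0.015] [ 0.622 -0.044  0.109]
```

View pics/c1.png

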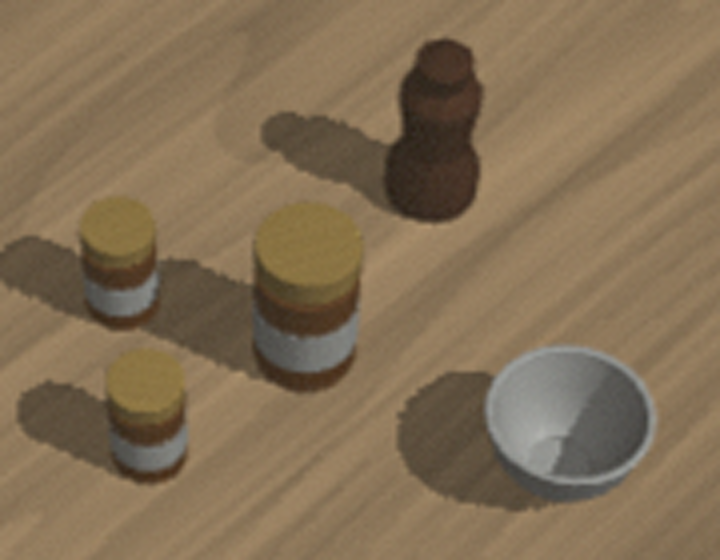

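View pics/c2.png

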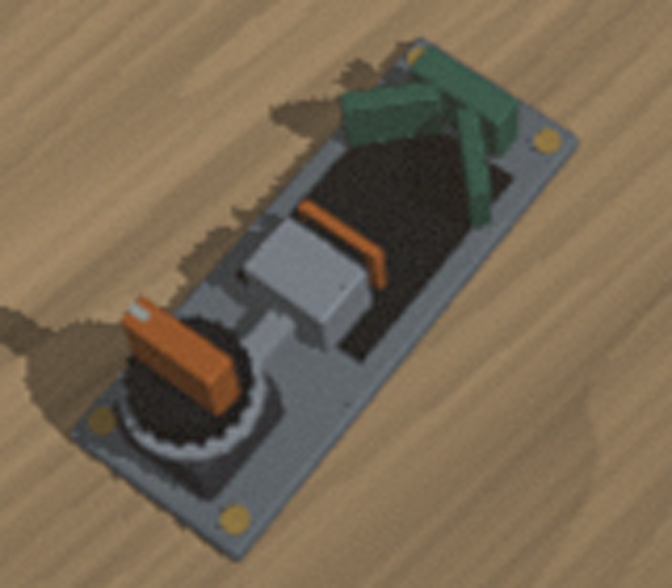

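The choice is confirmed: the big jar, scene (297,155), at about x 0.477, y 0.189. Next I'll check the wrist camera offset and move over the scene for a close view.

```bash
cat >> h.py <<'E'
def go(x,y,z,yaw):
    o=get_obs();R=Ro.from_euler('xyz',o['tcp_rot'],degrees=True)
    d=R.inv().apply(np.array([x,y,z])-o['ee_pos'])/0.025
    dy=(yaw-o['tcp_rot'][2]+180)%360-180
    print('t',round(o['time'],2),'pos',o['ee_pos'].round(4),'rot',o['tcp_rot'].round(2),'q6',o['q'][5].round(1),'open',round(o['opening'],4),'F',o['wrist_force'].round(1),'T',o['torque'].round(2))
    print('shift',d.round(2),'roll',round(-dy/6,2))
E
python3 - <<'E'
from h import *
c=camera('wrist');print(c['hand_eye'].round(3),c['K'])
go(0.52,0.10,0.25,10)
E
```

```text
[[ 1.    -0.     0.    -0.   ]
 [ 0.     0.958  0.288 -0.074]
 [-0.    -0.288  0.958 -0.152]
 [ 0.     0.     0.     1.   ]] [[322.86438257   0.         283.52634802]
 [  0.         322.86438257 211.26789021]
 [  0.           0.           1.        ]]
t 0.2 pos [0.1796 0.5197 0.2213] rot [1.800e+02 5.000e-02 7.093e+01] q6 90.0 open 0.0856 F [-0.2  0.4 -0.8] T [0.02 0.03 0.02]
shift [-11.42  18.35  -1.14] roll 10.16
```

```bash
python3 - <<'E'
from h import *
go(0.48,0.18,0.23,8)
E
```

```text
t 0.2 pos [0.1796 0.5197 0.2213] rot [1.800e+02 5.000e-02 7.093e+01] q6 90.0 open 0.0856 F [-0.2  0.4 -0.8] T [0.02 0.03 0.02]
shift [-8.92 15.79 -0.34] roll 10.49
```

>>> arm_command(
  increments=[
    [[-8.9,15.8,-0.4],10.5],
    [[-8.9,15.8,-0.4],10.5],
    [[-8.9,15.8,-0.4],10.5],
    [[-8.9,15.8,-0.4],10.5],
    [[-8.9,15.8,-0.4],10.5],
  ],
  claw=-1,
  force=25,
)

```text
time: 0.7
ee_pos: [0.3462, 0.331, 0.2272]
tcp_rot: [180.0, 0.0, 27.6]
wrist_force: [-0.1, 0.7, -0.8]
opening: 0.0853
```

```bash
python3 - <<'E'
from h import *
go(0.48,0.18,0.23,8)
E
```

```text
t 0.7 pos [0.3462 0.331  0.2272] rot [179.98   0.    27.63] q6 106.1 open 0.0853 F [-0.1  0.7 -0.8] T [ 0.04 -0.1  -0.01]
shift [ 1.94  7.83 -0.11] roll 3.27
```

>>> arm_command(
  increments=[
    [[1.9,7.8,-0.1],3.3],
    [[1.9,7.8,-0.1],3.3],
    [[1.9,7.8,-0.1],3.3],
    [[1.9,7.8,-0.1],3.3],
    [[1.9,7.8,-0.1],3.3],
  ],
)

```text
time: 1.2
ee_pos: [0.4813, 0.1763, 0.2291]
tcp_rot: [179.9, 0.0, 7.5]
wrist_force: [-0.6, 1.0, -0.8]
opening: 0.0855
```

```bash
python3 - <<'E'
from h import *
snap('wrist','w1')
go(0.57,-0.08,0.25,8)
E
```

```text
t 1.25 pos [0.4802 0.1779 0.2292] rot [1.7995e+02 5.0000e-02 7.5700e+00] q6 102.8 open 0.0855 F [-0.5  0.6 -0.6] T [0.02 0.02 0.01]
shift [ 2.2  10.7  -0.83] roll -0.07
```

View pics/w1.png

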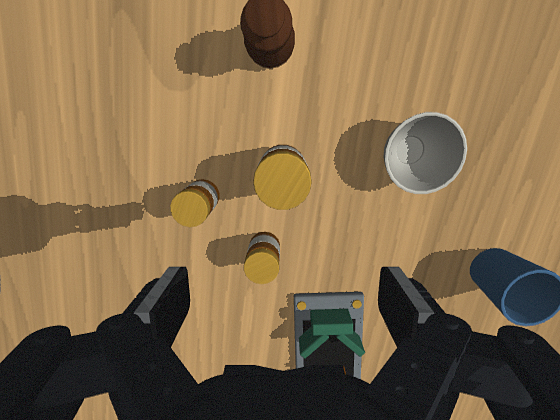

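The wrist view shows the big jar's lid at (282,180), with clear space on its ±x sides, and the clamp's V at (330,330). Next I'll look over the clamp.

>>> arm_command(
  increments=[
    [[2.2,10.7,-0.8],0],
    [[2.2,10.7,-0.8],0],
    [[2.2,10.7,-0.8],0],
    [[2.2,10.7,-0.8],0],
    [[2.2,10.7,-0.8],0],
  ],
)

```text
time: 1.75
ee_pos: [0.5613, -0.0555, 0.2478]
tcp_rot: [180.0, 0.0, 7.7]
wrist_force: [0.7, 1.1, 0.6]
opening: 0.0854
```

>>> arm_command(
  increments=[
    [[0,0,0],0],
    [[0,0,0],0],
    [[0,0,0],0],
  ],
)

```text
time: 2.05
ee_pos: [0.561, -0.0541, 0.2478]
tcp_rot: [180.0, 0.0, 7.7]
wrist_force: [-0.2, 0.1, 0.5]
opening: 0.0856
```

```bash
python3 - <<'E'
from h import *
snap('wrist','w2')
go(0.57,-0.08,0.25,8)
E
```

```text
t 2.1 pos [ 0.561  -0.0538  0.248 ] rot [1.7999e+02 3.0000e-02 7.7800e+00] q6 76.7 open 0.0852 F [ 0.3  0.9 -0.1] T [-0.04  0.02 -0.01]
shift [ 0.22  1.09 -0.08] roll -0.04
```

View pics/w2.png

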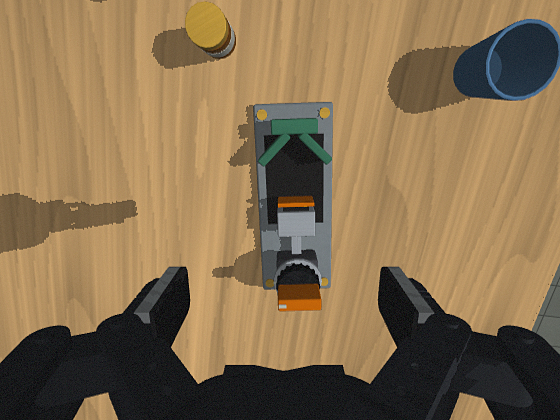

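```bash
python3 - <<'E'
from h import *
f,W=cloud('w2'); g,V=cloud('w1')
# bias check: table z
m=np.zeros(W.shape[:2],bool); m[90:320,235:345]=1
print('table z', np.nanmedian(W[100:200,150:230,2]), np.nanmedian(V[0:120,50:150,2]))
s=f.astype(int)
def rect(mask,C=W):
    P=C[mask][:,:2]; P=P[~np.isnan(P[:,0])]
    r=cv2.minAreaRect((P*1000).astype(np.float32)); print(len(P),r); return r
print('clamp all>6mm');rect(m&(W[...,2]>0.006)&(W[...,2]<0.03))
green=m&(s[...,1]>s[...,0]+15)&(s[...,1]>s[...,2])
gt=green&(W[...,2]>0.04);print('green z',np.nanmedian(W[gt][:,2]));rect(gt)
org=m&(s[...,0]>140)&(s[...,2]<70)&(s[...,1]<120)
pad=org&(W[...,2]<0.06)&(W[...,2]>0.03);print('pad');print(W[pad].min(0),W[pad].max(0));
pt=pad&(W[...,2]>0.045);rect(pt)
wg=org&(W[...,2]>0.1);print('wing',np.median(W[wg],0));rect(wg)
# jar lid
lm=np.zeros_like(m);lm[130:220,240:325]=1
l=lm&(V[...,2]>0.085);print('lid z',np.median(V[l][:,2]));P=V[l][:,:2]
print(cv2.minEnclosingCircle((P*1000).astype(np.float32)),P.mean(0))
a=cv2.resize(f[90:330,220:360],None,fx=2.5,fy=2.5,interpolation=cv2.INTER_CUBIC)[:,:,::-1];cv2.imwrite('pics/c3.png',a)
E
```

```text
table z -0.0005034921658772507 -0.0005361605835410566
clamp all>6mm
9374 ((578.9196166992188, -85.7599105834961), (92.16976165771484, 239.764892578125), 9.428699493408203)
green z 0.04642395693354201
1436 ((583.1396484375, -73.09236907958984), (79.54166412353516, 186.67108154296875), 16.910526275634766)
pad
[ 0.55749387 -0.08276778  0.04295924] [ 0.59724114 -0.0718651   0.047426  ]
101 ((577.3974609375, -77.17329406738281), (39.90509796142578, 4.678316116333008), 9.483016014099121)
wing [ 0.59514296 -0.1682231   0.10346947]
437 ((593.0557861328125, -168.83627319335938), (43.172115325927734, 14.214790344238281), 8.282326698303223)
lid z 0.08951340890162168
((477.82122802734375, 189.1687774658203), 26.97547149658203) [0.47763874 0.19012986]
```

View pics/c3.png

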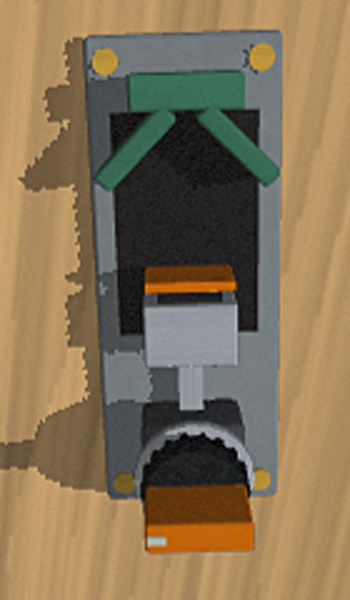

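```bash
python3 - <<'E'
from h import *
f,W=cloud('w2');s=f.astype(int)
m=np.zeros(W.shape[:2],bool); m[90:240,235:345]=1
th=np.radians(9.43);X=np.array([np.cos(th),np.sin(th)]);Y=np.array([-np.sin(th),np.cos(th)]);c=np.array([.5789,-.0858])
g=m&(s[...,1]>s[...,0]+12)&(s[...,1]>s[...,2])&(W[...,2]>0.0445)&(W[...,2]<0.05)
P=W[g][:,:2]-c;x=P@X*1000;y=P@Y*1000
for sg in (1,-1):
    k=(sg*x>12)&(sg*x<36)&(y<75)
    u=(sg*x+y)[k];print(sg,k.sum(),np.percentile(u,[0,1,3,10,50,90,97,100]).round(1),'x',(sg*x)[k].max(),'y',y[k].min(),y[k].max())
print('x all',x.min(),x.max(),'y',y.min(),y.max())
o=(s[...,0]>140)&(s[...,2]<70)&(s[...,1]<120)&m&(W[...,2]<0.055)&(W[...,2]>0.02)
P=W[o];z=P[:,2];P=P[:,:2]-c;print('pad y',np.percentile(P@Y*1000,[0,2,10,50,90,98,100]).round(1),'x',np.percentile(P@X*1000,[1,99]))
E
```

```text
1 195 [ 87.2  87.3  87.4  88.3  92.6  98.9 100.  101. ] x 35.474245190471116 y 53.65464059764766 74.97651410217327
-1 200 [ 87.2  87.3  87.6  88.3  92.9  99.  100.4 100.9] x 35.83756955147851 y 53.52501580217285 74.99499536127243
x all -40.07725410731599 39.66973703984975 y 53.52501580217285 102.69817687208226
pad y [ 6.4  6.6  7.   8.8 10.6 10.9 11.1] x [-19.99005856  19.87439881]
```

The plate, V (cradle at clamp y ≈ 49 mm) and pad face (11 mm) give a gap of about 10.8 mm, which fits the description. The knob at (0.593, -0.169) agrees too. Now to the jar.

```bash
python3 - <<'E'
from h import *
go(0.4778,0.1893,0.17,9.4)
E
```

```text
t 2.1 pos [ 0.561  -0.0538  0.248 ] rot [1.7999e+02 3.0000e-02 7.7800e+00] q6 76.7 open 0.0852 F [ 0.3  0.9 -0.1] T [-0.04  0.02 -0.01]
shift [ -1.98 -10.09   3.12] roll -0.27
```

>>> arm_command(
  increments=[
    [[-2,-10.1,3.1],-0.3],
    [[-2,-10.1,3.1],-0.3],
    [[-2,-10.1,3.1],-0.3],
    [[-2,-10.1,3.1],-0.3],
    [[-2,-10.1,3.1],-0.3],
  ],
)

```text
time: 2.6
ee_pos: [0.4817, 0.1739, 0.176]
tcp_rot: [-180.0, -0.0, 9.7]
wrist_force: [0.7, 0.2, -0.8]
opening: 0.0854
```

>>> arm_command(
  increments=[
    [[0,0,0],0],
    [[0,0,0],0],
    [[0,0,0],0],
  ],
)

```text
time: 2.9
ee_pos: [0.4816, 0.1742, 0.1767]
tcp_rot: [180.0, -0.1, 9.8]
wrist_force: [0.6, 0.2, -0.8]
opening: 0.0853
```

```bash
python3 - <<'E'
from h import *
go(0.4778,0.1893,0.115,9.4)
E
```

```text
t 2.9 pos [0.4816 0.1742 0.1767] rot [ 1.80e+02 -8.00e-02  9.77e+00] q6 100.1 open 0.0853 F [ 0.6  0.2 -0.8] T [-0.02 -0.08 -0.02]
shift [-0.05 -0.62  2.47] roll 0.06
```

>>> arm_command(
  increments=[
    [[-0.05,-0.62,1.0],0.06],
    [[-0.05,-0.62,2.4],0.06],
    [[-0.05,-0.62,2.4],0.06],
    [[-0.05,-0.62,2.4],0.06],
  ],
)

```text
time: 3.3
ee_pos: [0.4781, 0.1883, 0.1174]
tcp_rot: [180.0, -0.1, 9.3]
wrist_force: [0.5, -0.2, 0.3]
opening: 0.0855
```

```bash
python3 - <<'E'
from h import *
go(0.4778,0.1893,0.053,9.4)
E
```

```text
t 3.3 pos [0.4781 0.1883 0.1174] rot [ 1.7999e+02 -6.0000e-02  9.3200e+00] q6 102.2 open 0.0855 F [ 0.5 -0.2  0.3] T [-0.01 -0.03  0.01]
shift [-0.01 -0.04  2.58] roll -0.01
```

>>> arm_command(
  increments=[
    [[0,-0.04,0.9],0],
    [[0,-0.04,1.8],0],
    [[0,-0.04,2.58],0],
    [[0,-0.04,2.58],0],
    [[0,-0.04,2.58],0],
  ],
)

```text
time: 3.8
ee_pos: [0.479, 0.1892, 0.055]
tcp_rot: [-180.0, -0.2, 9.3]
wrist_force: [0.3, 0.1, -0.0]
opening: 0.0854
```

```bash
python3 - <<'E'
from h import *
go(0.4778,0.1893,0.053,9.4)
E
```

```text
t 3.8 pos [0.479  0.1892 0.055 ] rot [-1.7999e+02 -1.6000e-01  9.2800e+00] q6 102.3 open 0.0854 F [ 0.3  0.1 -0. ] T [0.01 0.06 0.  ]
shift [-0.05 -0.01  0.08] roll -0.02
```

>>> arm_command(
  increments=[
    [[-0.05,0,0.08],0],
    [[-0.05,0,0.08],0],
    [[-0.05,0,0.08],0],
    [[-0.05,0,0.08],0],
    [[-0.05,0,0.08],0],
  ],
  claw=0.5,
  force=25,
)

```text
time: 4.3
ee_pos: [0.4783, 0.1891, 0.0544]
tcp_rot: [-180.0, -0.3, 9.3]
wrist_force: [-1.2, -0.8, 6.5]
opening: 0.0533
```

>>> arm_command(
  increments=[
    [[0,0,0],0],
    [[0,0,0],0],
    [[0,0,0],0],
  ],
)

```text
time: 4.6
ee_pos: [0.4783, 0.1891, 0.0545]
tcp_rot: [-180.0, -0.3, 9.3]
wrist_force: [0.2, 0.0, 0.2]
opening: 0.0533
```

>>> arm_command(
  increments=[
    [[0,0,-0.5],0],
    [[0,0,-1],0],
    [[0,0,-1],0],
  ],
)

```text
time: 4.9
ee_pos: [0.4793, 0.1895, 0.0821]
tcp_rot: [-179.9, -0.5, 9.3]
wrist_force: [0.9, -0.7, -2.4]
opening: 0.0532
```

```bash
python3 - <<'E'
from h import *
go(0.5715,-0.0414,0.15,9.4)
snap('wrist','w3');snap('side','d3')
E
```

```text
t 4.9 pos [0.4793 0.1895 0.0821] rot [-179.94   -0.46    9.28] q6 102.3 open 0.0532 F [ 0.9 -0.7 -2.4] T [-0.06  0.01  0.02]
shift [ 2.17  9.71 -2.71] roll -0.02
```

View pics/w3.png

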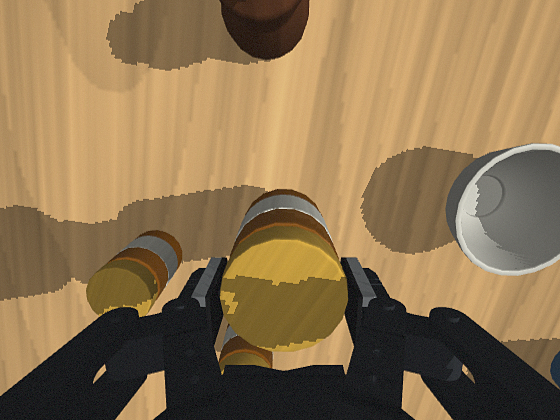

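View pics/d3.png

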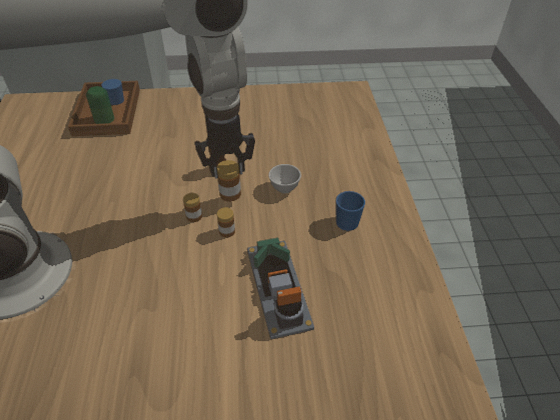

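The jar is held between the pads at (285,290), opening 53 mm, and lifted.

>>> arm_command(
  increments=[
    [[0,0,-1.0],0],
    [[0,0,-2.0],0],
    [[0,0,-3.4],0],
    [[0,0,-3.4],0],
  ],
)

```text
time: 5.4
ee_pos: [0.4796, 0.1897, 0.1694]
tcp_rot: [-179.9, -0.7, 9.3]
wrist_force: [0.6, 0.1, -3.3]
opening: 0.0531
```

```bash
python3 - <<'E'
from h import *
go(0.5715,-0.0414,0.15,9.4)
E
```

```text
t 5.4 pos [0.4796 0.1897 0.1694] rot [-179.89   -0.68    9.28] q6 102.3 open 0.0531 F [ 0.6  0.1 -3.3] T [ 0.02 -0.04  0.01]
shift [2.13 9.72 0.78] roll -0.02
```

>>> arm_command(
  increments=[
    [[0.4,1.8,0.0],0],
    [[0.85,3.6,0.2],0],
    [[1.25,5.4,0.3],0],
    [[1.7,7.2,0.4],0],
    [[2.1,9.0,0.5],0],
  ],
)

```text
time: 5.9
ee_pos: [0.568, -0.0256, 0.1558]
tcp_rot: [-179.9, -0.6, 9.3]
wrist_force: [1.6, 0.9, -2.3]
opening: 0.053
```

```bash
python3 - <<'E'
from h import *
go(0.5715,-0.0414,0.12,9.4)
E
```

```text
t 5.9 pos [ 0.568  -0.0256  0.1558] rot [-179.88   -0.62    9.29] q6 78.0 open 0.053 F [ 1.6  0.9 -2.3] T [ 0.   -0.03  0.01]
shift [0.02 0.65 1.43] roll -0.02
```

>>> arm_command(
  increments=[
    [[0,0.4,0],0],
    [[0.02,0.65,0.5],0],
    [[0.02,0.65,1.2],0],
    [[0.02,0.65,1.2],0],
  ],
)

```text
time: 6.3
ee_pos: [0.5696, -0.0406, 0.1221]
tcp_rot: [-179.8, -0.3, 9.3]
wrist_force: [-0.8, 1.3, -3.9]
opening: 0.0535
```

```bash
python3 - <<'E'
from h import *
snap('wrist','w4')
go(0.5715,-0.0414,0.0675,9.4)
f,W=cloud('w4')
a=f[60:420,150:420];cv2.imwrite('pics/c4.png',cv2.resize(a,None,fx=2,fy=1.66)[:,:,::-1][:598])
E
```

```text
t 6.35 pos [ 0.5702 -0.0405  0.1238] rot [-179.82   -0.43    9.35] q6 76.5 open 0.0532 F [ 0.1  0.7 -3.4] T [ 0.03 -0.01  0.04]
shift [0.03 0.05 2.25] roll -0.01
```

View pics/c4.png

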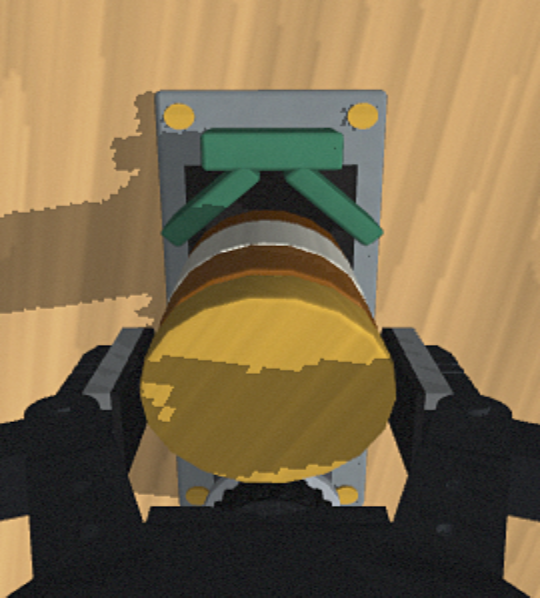

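The jar is above the plate and centred on the V (crop 268,370). I'll lower it in stages.

>>> arm_command(
  increments=[
    [[0.03,0.05,0.4],0],
    [[0.03,0.05,0.8],0],
    [[0.03,0.05,1.3],0],
    [[0.03,0.05,1.7],0],
    [[0.03,0.05,1.7],0],
  ],
)

```text
time: 6.85
ee_pos: [0.5704, -0.0412, 0.0792]
tcp_rot: [-179.8, -0.3, 9.3]
wrist_force: [-0.8, 0.3, -3.2]
opening: 0.0529
```

```bash
python3 - <<'E'
from h import *
go(0.5715,-0.0414,0.0675,9.4)
E
```

```text
t 6.85 pos [ 0.5704 -0.0412  0.0792] rot [-179.78   -0.27    9.35] q6 76.4 open 0.0529 F [-0.8  0.3 -3.2] T [-0.08  0.03  0.04]
shift [0.04 0.02 0.47] roll -0.01
```

>>> arm_command(
  increments=[
    [[0.04,0.02,0.15],0],
    [[0.04,0.02,0.3],0],
    [[0.04,0.02,0.42],0],
    [[0.04,0.02,0.46],0],
    [[0.04,0.02,0.46],0],
  ],
)

```text
time: 7.35
ee_pos: [0.5715, -0.0416, 0.0677]
tcp_rot: [-179.8, -0.3, 9.3]
wrist_force: [0.1, 0.7, -3.1]
opening: 0.0534
```

>>> arm_command(
  increments=[
    [[0.04,0,0.03],0],
    [[0.04,0,0.03],0],
  ],
)

```text
time: 7.55
ee_pos: [0.5727, -0.0414, 0.0672]
tcp_rot: [-179.8, -0.3, 9.3]
wrist_force: [-0.4, 0.3, -3.2]
opening: 0.0531
```

```bash
python3 - <<'E'
from h import *
go(0.5715,-0.0414,0.0665,9.4)
E
```

```text
t 7.55 pos [ 0.5727 -0.0414  0.0672] rot [-179.78   -0.3     9.35] q6 76.4 open 0.0531 F [-0.4  0.3 -3.2] T [-0.02 -0.03 -0.01]
shift [-0.05 -0.01  0.03] roll -0.01
```

>>> arm_command(
  increments=[
    [[-0.05,0,0.04],0],
    [[-0.05,0,0.05],0],
    [[-0.05,0,0.05],0],
  ],
)

```text
time: 7.85
ee_pos: [0.5724, -0.0414, 0.067]
tcp_rot: [-179.8, -0.4, 9.4]
wrist_force: [2.9, 1.4, 6.3]
opening: 0.053
```

>>> arm_command(
  increments=[
    [[0,0,0.03],0],
    [[0,0,0.03],0],
  ],
)

```text
time: 8.05
ee_pos: [0.5725, -0.0412, 0.067]
tcp_rot: [-179.8, -0.5, 9.4]
wrist_force: [-1.4, 1.9, 5.8]
opening: 0.0526
```

The jar has touched down (force sign changed). Now I'll release it.

>>> arm_command(
  increments=[
    [[0,0,0],0],
    [[0,0,0],0],
    [[0,0,0],0],
    [[0,0,0],0],
  ],
  claw=-1,
)

```text
time: 8.45
ee_pos: [0.5723, -0.0413, 0.0667]
tcp_rot: [-179.8, -0.4, 9.4]
wrist_force: [0.3, -0.2, 0.3]
opening: 0.0852
```

>>> arm_command(
  increments=[
    [[0,0,-0.6],0],
    [[0,0,-1.6],0],
    [[0,0,-3],0],
    [[0,0,-4.4],0],
    [[0,0,-5],0],
  ],
)

```text
time: 8.95
ee_pos: [0.5722, -0.0421, 0.1966]
tcp_rot: [-179.9, -0.7, 9.4]
wrist_force: [0.4, -0.4, -0.4]
opening: 0.0854
```

```bash
python3 - <<'E'
from h import *
go(0.58,-0.07,0.22,9.4)
E
```

```text
t 8.95 pos [ 0.5722 -0.0421  0.1966] rot [-179.86   -0.73    9.36] q6 76.3 open 0.0854 F [ 0.4 -0.4 -0.4] T [-0.01  0.01 -0.02]
shift [ 0.14  1.15 -0.94] roll -0.01
```

>>> arm_command(
  increments=[
    [[0.2,2.3,-0.9],0],
    [[0.2,2.3,-0.9],0],
    [[0.2,2.3,-0.9],0],
    [[0.2,2.3,-0.9],0],
  ],
)

```text
time: 9.35
ee_pos: [0.586, -0.098, 0.2189]
tcp_rot: [-179.8, -0.7, 9.3]
wrist_force: [0.4, 0.5, -0.4]
opening: 0.0854
```

```bash
python3 - <<'E'
from h import *
snap('wrist','w5')
go(0.5928,-0.1692,0.17,98.5)
f,W=cloud('w5');s=f.astype(int)
th=np.radians(9.43);X=np.array([np.cos(th),np.sin(th)]);Y=np.array([-np.sin(th),np.cos(th)]);c=np.array([.5789,-.0858])
x=(W[...,:2]-c)@X*1000;y=(W[...,:2]-c)@Y*1000
l=(abs(x)<60)&(y>0)&(y<100)&(W[...,2]>0.097)&(W[...,2]<.11)
print('lid z',np.median(W[l][:,2]),cv2.minEnclosingCircle(np.stack([x[l],y[l]],-1).astype(np.float32)))
E
```

```text
t 9.4 pos [ 0.5858 -0.0976  0.2185] rot [-179.83   -0.67    9.35] q6 71.0 open 0.0854 F [-0.2 -0.5  0.5] T [-0.01 -0.02  0.02]
shift [-0.21  2.88  1.93] roll -14.86
lid z 0.10151278869166475 ((0.6397155523300171, 46.8459358215332), 26.933137893676758)
```

View pics/w5.png

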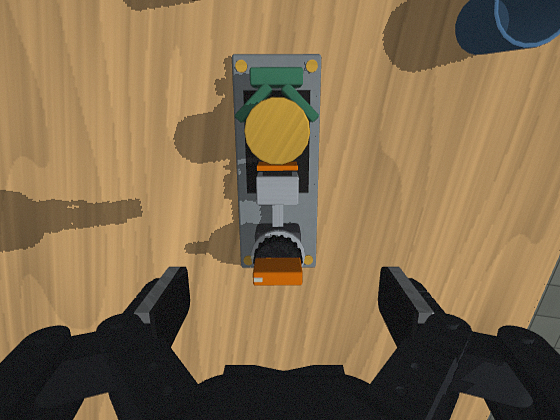

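The jar stands upright at the lid (277,130), clamp coordinates (0.6, 46.8) mm, about 2 mm short of the cradle. Next is the knob, with the wing at (278,272): turn the gripper −89° above it.

>>> arm_command(
  increments=[
    [[-0.2,2.9,1.2],-14.9],
    [[-0.2,2.9,1.2],-14.9],
    [[-0.2,2.9,1.2],-14.9],
    [[-0.2,2.9,1.2],-14.9],
    [[-0.2,2.9,1.2],-14.9],
  ],
  claw=0,
)

```text
time: 9.9
ee_pos: [0.5925, -0.1689, 0.1874]
tcp_rot: [179.7, -0.6, 52.6]
wrist_force: [-0.4, -0.8, 0.0]
opening: 0.0428
```

```bash
python3 - <<'E'
from h import *
go(0.5928,-0.1692,0.17,98.5)
E
```

```text
t 9.9 pos [ 0.5925 -0.1689  0.1874] rot [179.74  -0.6   52.58] q6 21.3 open 0.0428 F [-0.4 -0.8  0. ] T [-0.02  0.03  0.01]
shift [-0.01  0.02  0.7 ] roll -7.65
```

>>> arm_command(
  increments=[
    [[0,0,0.7],-7.7],
    [[0,0,0.7],-7.7],
    [[0,0,0.7],-7.7],
    [[0,0,0.7],-7.7],
    [[0,0,0.7],-7.7],
  ],
)

```text
time: 10.4
ee_pos: [0.5922, -0.1675, 0.1692]
tcp_rot: [179.5, -0.3, 95.6]
wrist_force: [-0.5, 0.2, 0.0]
opening: 0.0432
```

>>> arm_command(
  increments=[
    [[0,0,0],-0.6],
    [[0,0,0],-0.6],
    [[0,0,0],-0.6],
  ],
)

```text
time: 10.7
ee_pos: [0.592, -0.1667, 0.1689]
tcp_rot: [179.5, -0.3, 99.1]
wrist_force: [-0.1, 0.5, 0.0]
opening: 0.0431
```

```bash
python3 - <<'E'
from h import *
snap('wrist','w6')
go(0.5928,-0.1692,0.087,98.5)
E
```

```text
t 10.75 pos [ 0.5921 -0.1669  0.169 ] rot [179.47  -0.28  99.1 ] q6 -25.1 open 0.0426 F [-0.7  0.3 -1.1] T [ 0.02 -0.03  0.04]
shift [-0.11 -0.02  3.28] roll 0.1
```

View pics/w6.png

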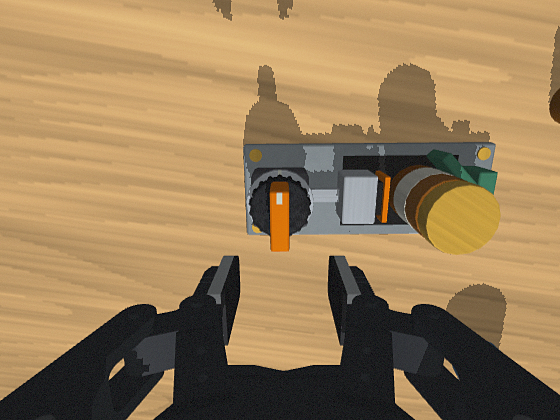

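The wing at (280,215) is aligned between the pads. I'll go down over it.

>>> arm_command(
  increments=[
    [[-0.11,-0.02,0.8],0.1],
    [[-0.11,-0.02,1.6],0.1],
    [[-0.11,-0.02,2.4],0.1],
    [[-0.11,-0.02,3.2],0.1],
    [[-0.11,-0.02,3.2],0.1],
  ],
)

```text
time: 11.25
ee_pos: [0.5911, -0.1686, 0.0859]
tcp_rot: [179.7, -0.4, 98.4]
wrist_force: [0.1, 0.1, -0.5]
opening: 0.0428
```

```bash
python3 - <<'E'
from h import *
go(0.5928,-0.1692,0.087,98.5)
E
```

```text
t 11.25 pos [ 0.5911 -0.1686  0.0859] rot [179.72  -0.4   98.42] q6 -24.6 open 0.0428 F [ 0.1  0.1 -0.5] T [-0.01 -0.04  0.04]
shift [-0.03  0.06 -0.04] roll -0.01
```

>>> arm_command(
  increments=[
    [[-0.03,0.06,-0.03],0],
    [[-0.03,0.06,-0.03],0],
    [[-0.03,0.06,-0.03],0],
    [[-0.03,0.06,-0.03],0],
    [[-0.03,0.06,-0.03],0],
  ],
  claw=1,
  force=60,
)

```text
time: 11.75
ee_pos: [0.5932, -0.1693, 0.0879]
tcp_rot: [179.6, -0.4, 98.4]
wrist_force: [-0.5, -0.2, 5.6]
opening: 0.0115
```

```bash
python3 - <<'E'
from h import *
go(0.5928,-0.1692,0.087,98.5)
E
```

```text
t 11.75 pos [ 0.5932 -0.1693  0.0879] rot [179.63  -0.36  98.42] q6 -24.6 open 0.0115 F [-0.5 -0.2  5.6] T [0.08 0.17 0.  ]
shift [ 0.   -0.02  0.03] roll -0.01
```

>>> arm_command(
  increments=[
    [[0,0,0],1],
    [[0,0,0],2],
    [[0,0,0],3],
    [[0,0,0],4],
    [[0,0,0],5],
  ],
)

```text
time: 12.25
ee_pos: [0.5932, -0.1692, 0.088]
tcp_rot: [179.9, -0.5, 68.2]
wrist_force: [0.3, 0.5, 0.0]
opening: 0.0118
```

```bash
python3 - <<'E'
from h import *
go(0.593,-0.1692,0.087,15)
E
```

```text
t 12.25 pos [ 0.5932 -0.1692  0.088 ] rot [179.85  -0.5   68.19] q6 5.7 open 0.0118 F [0.3 0.5 0. ] T [0.   0.05 0.2 ]
shift [-0.   -0.01  0.04] roll 8.86
```

>>> arm_command(
  increments=[
    [[0,0,0],1],
    [[0,0,0],2],
    [[0,0,0],3],
    [[0,0,0],4],
    [[0,0,0],4.5],
  ],
)

```text
time: 12.75
ee_pos: [0.5933, -0.1692, 0.088]
tcp_rot: [-179.9, -0.5, 41.0]
wrist_force: [0.6, -0.0, -0.6]
opening: 0.0119
```

```bash
python3 - <<'E'
from h import *
snap('side','d7')
go(0.593,-0.1692,0.087,15)
f,W=cloud('d7');cv2.imwrite('pics/c7.png',cv2.resize(f[220:350,220:340],None,fx=4,fy=4)[:,:,::-1])
E
```

```text
t 12.8 pos [ 0.5932 -0.1692  0.088 ] rot [-179.9    -0.51   40.88] q6 33.0 open 0.0118 F [-0.2  0.3  0.7] T [-0.06  0.04  0.17]
shift [-0.01 -0.01  0.04] roll 4.31
```

View pics/c7.png

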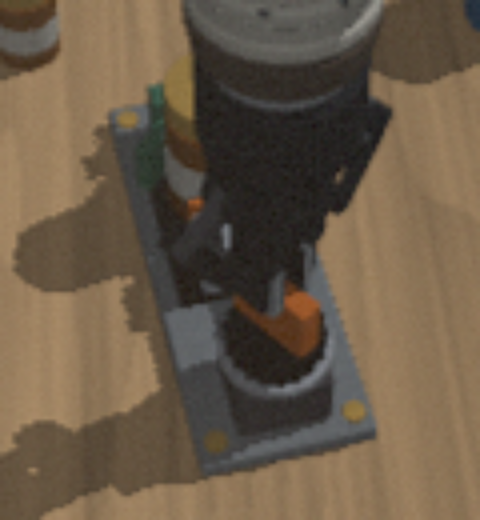

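The knob turns with the gripper (57.5° so far) and the pad is near the jar. I'll continue in smaller steps.

>>> arm_command(
  increments=[
    [[0,0,0],0.6],
    [[0,0,0],1.2],
    [[0,0,0],1.8],
    [[0,0,0],1.8],
  ],
)

```text
time: 13.2
ee_pos: [0.5933, -0.1692, 0.088]
tcp_rot: [-179.8, -0.5, 30.1]
wrist_force: [0.5, 0.0, 0.9]
opening: 0.0119
```

```bash
python3 - <<'E'
from h import *
go(0.593,-0.1692,0.087,15)
E
```

```text
t 13.2 pos [ 0.5933 -0.1692  0.088 ] rot [-179.81   -0.48   30.09] q6 43.8 open 0.0119 F [0.5 0.  0.9] T [-0.05  0.02  0.19]
shift [-0.01 -0.01  0.04] roll 2.51
```

>>> arm_command(
  increments=[
    [[0,0,0],0.6],
    [[0,0,0],1.2],
    [[0,0,0],1.8],
    [[0,0,0],2.2],
    [[0,0,0],2.2],
  ],
)

```text
time: 13.7
ee_pos: [0.5933, -0.1692, 0.088]
tcp_rot: [-179.7, -0.4, 17.0]
wrist_force: [-0.1, -1.1, 0.5]
opening: 0.0119
```

```bash
python3 - <<'E'
from h import *
go(0.593,-0.1692,0.087,15)
E
```

```text
t 13.7 pos [ 0.5933 -0.1692  0.088 ] rot [-179.71   -0.43   17.  ] q6 56.9 open 0.0119 F [-0.1 -1.1  0.5] T [-0.09 -0.02  0.23]
shift [-0.01 -0.    0.04] roll 0.33
```

81.4° in this grip, and the torque is starting to rise. I'll let go here and re-grip before the 1.5 rad limit; the wing now lies at this angle, so I take it again in place.

>>> arm_command(
  increments=[
    [[0,0,0],0],
    [[0,0,0],0],
    [[0,0,0],0],
    [[0,0,0],0],
  ],
  claw=0.1,
)

```text
time: 14.1
ee_pos: [0.5933, -0.1692, 0.0881]
tcp_rot: [-179.7, -0.4, 17.0]
wrist_force: [0.6, -0.3, 0.4]
opening: 0.0384
```

```bash
python3 - <<'E'
from h import *
snap('wrist','w8')
go(0.593,-0.1692,0.088,17)
E
```

```text
t 14.15 pos [ 0.5933 -0.1692  0.088 ] rot [-179.71   -0.43   17.02] q6 56.8 open 0.0386 F [ 0.3 -0.   0.1] T [ 0.03 -0.03  0.02]
shift [-0.01 -0.01  0.  ] roll 0.0
```

View pics/w8.png

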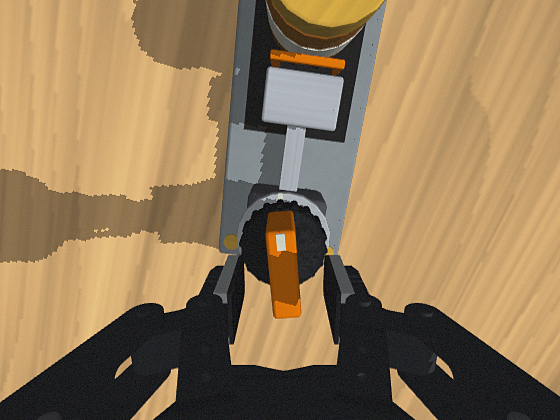

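The wing at (284,270) is still aligned with the gripper, and the pad at (308,60) is at the jar. Gripping again.

>>> arm_command(
  increments=[
    [[0,0,0],0],
    [[0,0,0],0],
    [[0,0,0],0],
    [[0,0,0],0],
  ],
  claw=1,
  force=60,
)

```text
time: 14.55
ee_pos: [0.5934, -0.1693, 0.0883]
tcp_rot: [-179.7, -0.4, 17.0]
wrist_force: [-1.3, 0.6, 2.7]
opening: 0.0116
```

>>> arm_command(
  increments=[
    [[0,0,0],0.4],
    [[0,0,0],0.8],
    [[0,0,0],0.8],
  ],
)

```text
time: 14.85
ee_pos: [0.5934, -0.1693, 0.0883]
tcp_rot: [-179.7, -0.4, 12.2]
wrist_force: [-0.5, -0.1, 1.7]
opening: 0.0116
```

```bash
python3 - <<'E'
from h import *
go(0.593,-0.1692,0.088,17)
E
```

```text
t 14.85 pos [ 0.5934 -0.1693  0.0883] rot [-179.69   -0.42   12.21] q6 61.6 open 0.0116 F [-0.5 -0.1  1.7] T [-0.05  0.17  0.23]
shift [-0.01 -0.01  0.01] roll -0.8
```

Next, small steps of about 3°, reading the torque after each one.

>>> arm_command(
  increments=[
    [[0,0,0],0.3],
    [[0,0,0],0.6],
    [[0,0,0],0.6],
  ],
)

```text
time: 15.15
ee_pos: [0.5934, -0.1692, 0.0883]
tcp_rot: [-179.7, -0.4, 8.7]
wrist_force: [-1.1, -0.8, 0.5]
opening: 0.0118
```

```bash
python3 - <<'E'
from h import *
go(0.593,-0.1692,0.088,17)
E
```

```text
t 15.15 pos [ 0.5934 -0.1692  0.0883] rot [-179.66   -0.4     8.65] q6 65.2 open 0.0118 F [-1.1 -0.8  0.5] T [-0.08  0.11  0.26]
shift [-0.01 -0.    0.01] roll -1.39
```

>>> arm_command(
  increments=[
    [[0,0,0],0.3],
    [[0,0,0],0.6],
    [[0,0,0],0.6],
  ],
)

```text
time: 15.45
ee_pos: [0.5934, -0.1693, 0.0883]
tcp_rot: [-179.6, -0.4, 5.1]
wrist_force: [0.1, 0.0, 1.0]
opening: 0.0119
```

```bash
python3 - <<'E'
from h import *
go(0.593,-0.1692,0.088,17)
E
```

```text
t 15.45 pos [ 0.5934 -0.1693  0.0883] rot [-179.64   -0.38    5.12] q6 68.7 open 0.0119 F [0.1 0.  1. ] T [-0.01  0.08  0.25]
shift [-0.01 -0.    0.01] roll -1.98
```

>>> arm_command(
  increments=[
    [[0,0,0],0.25],
    [[0,0,0],0.5],
    [[0,0,0],0.5],
  ],
)

```text
time: 15.75
ee_pos: [0.5934, -0.1693, 0.0883]
tcp_rot: [-179.6, -0.4, 2.1]
wrist_force: [-0.3, 0.5, 1.7]
opening: 0.012
```

```bash
python3 - <<'E'
from h import *
go(0.593,-0.1692,0.088,17)
E
```

```text
t 15.75 pos [ 0.5934 -0.1693  0.0883] rot [-179.63   -0.36    2.08] q6 71.8 open 0.012 F [-0.3  0.5  1.7] T [-0.07  0.12  0.29]
shift [-0.02 -0.    0.01] roll -2.49
```

>>> arm_command(
  increments=[
    [[0,0,0],0.25],
    [[0,0,0],0.5],
    [[0,0,0],0.5],
  ],
)

```text
time: 16.05
ee_pos: [0.5934, -0.1693, 0.0884]
tcp_rot: [-179.6, -0.3, -1.0]
wrist_force: [-0.5, -0.1, 1.0]
opening: 0.0118
```

```bash
python3 - <<'E'
from h import *
go(0.593,-0.1692,0.088,17)
E
```

```text
t 16.05 pos [ 0.5934 -0.1693  0.0884] rot [-179.61   -0.34   -1.  ] q6 74.9 open 0.0118 F [-0.5 -0.1  1. ] T [-0.08  0.12  0.32]
shift [-0.01 -0.    0.01] roll -3.0
```

>>> arm_command(
  increments=[
    [[0,0,0],0.25],
    [[0,0,0],0.5],
    [[0,0,0],0.5],
  ],
)

```text
time: 16.35
ee_pos: [0.5934, -0.1693, 0.0883]
tcp_rot: [-179.6, -0.3, -4.1]
wrist_force: [-0.4, -0.3, 1.4]
opening: 0.0116
```

```bash
python3 - <<'E'
from h import *
go(0.593,-0.1692,0.088,17)
E
```

```text
t 16.35 pos [ 0.5934 -0.1693  0.0883] rot [-179.59   -0.32   -4.08] q6 77.9 open 0.0116 F [-0.4 -0.3  1.4] T [-0.06  0.13  0.34]
shift [-0.01 -0.    0.01] roll -3.51
```

>>> arm_command(
  increments=[
    [[0,0,0],0.25],
    [[0,0,0],0.5],
    [[0,0,0],0.5],
  ],
)

```text
time: 16.65
ee_pos: [0.5934, -0.1693, 0.0884]
tcp_rot: [-179.6, -0.3, -7.2]
wrist_force: [-1.1, 0.1, 1.1]
opening: 0.0119
```

```bash
python3 - <<'E'
from h import *
go(0.593,-0.1692,0.088,17)
E
```

```text
t 16.65 pos [ 0.5934 -0.1693  0.0884] rot [-179.57   -0.3    -7.15] q6 81.0 open 0.0119 F [-1.1  0.1  1.1] T [-0.09  0.1   0.3 ]
shift [-0.02 -0.    0.01] roll -4.03
```

>>> arm_command(
  increments=[
    [[0,0,0],0.2],
    [[0,0,0],0.35],
    [[0,0,0],0.35],
  ],
)

```text
time: 16.95
ee_pos: [0.5934, -0.1692, 0.0884]
tcp_rot: [-179.6, -0.3, -9.3]
wrist_force: [-0.5, -0.1, 1.5]
opening: 0.0117
```

```bash
python3 - <<'E'
from h import *
go(0.593,-0.1692,0.088,17);print(get_obs()['torque'],get_obs()['joint_efforts'][5])
E
```

```text
t 16.95 pos [ 0.5934 -0.1692  0.0884] rot [-179.56   -0.28   -9.29] q6 83.2 open 0.0117 F [-0.5 -0.1  1.5] T [-0.08  0.09  0.32]
shift [-0.02  0.    0.01] roll -4.38
[-0.07562368  0.09300453  0.31910795] 0.5734902620315552
```

>>> arm_command(
  increments=[
    [[0,0,0],0.2],
    [[0,0,0],0.35],
    [[0,0,0],0.35],
  ],
)

```text
time: 17.25
ee_pos: [0.5934, -0.1693, 0.0883]
tcp_rot: [-179.6, -0.3, -11.4]
wrist_force: [-0.2, -0.3, 1.3]
opening: 0.0119
```

```bash
python3 - <<'E'
from h import *
go(0.593,-0.1692,0.088,17);print(get_obs()['torque'],get_obs()['joint_efforts'][5])
E
```

```text
t 17.25 pos [ 0.5934 -0.1693  0.0883] rot [-179.55   -0.27  -11.45] q6 85.3 open 0.0119 F [-0.2 -0.3  1.3] T [-0.03  0.08  0.24]
shift [-0.02 -0.    0.01] roll -4.74
[-0.0341997   0.08392504  0.24178223] 0.5550458841025829
```

>>> arm_command(
  increments=[
    [[0,0,0],0.2],
    [[0,0,0],0.35],
    [[0,0,0],0.35],
  ],
)

```text
time: 17.55
ee_pos: [0.5934, -0.1693, 0.0883]
tcp_rot: [-179.5, -0.2, -13.6]
wrist_force: [-1.4, -0.7, 1.0]
opening: 0.0118
```

```bash
python3 - <<'E'
from h import *
o=get_obs();print(o['torque'],o['joint_efforts'][5],o['tcp_rot'],o['q'][5])
E
```

```text
[-0.05903407  0.06635885  0.1248847 ] 0.3394560422748327 [-179.53762759   -0.24520702  -13.61173662] 87.46219220856936
```

The torque is falling away (0.32 → 0.24 → 0.12), so the clutch is passing. Two more small steps to see whether the click is complete.

>>> arm_command(
  increments=[
    [[0,0,0],0.2],
    [[0,0,0],0.35],
    [[0,0,0],0.35],
  ],
)

```text
time: 17.85
ee_pos: [0.5934, -0.1693, 0.0884]
tcp_rot: [-179.5, -0.2, -15.8]
wrist_force: [-0.8, -0.0, 1.8]
opening: 0.012
```

```bash
python3 - <<'E'
from h import *
o=get_obs();print(o['torque'],o['joint_efforts'][5],o['tcp_rot'],o['q'][5])
E
```

```text
[-0.07531258  0.01605691  0.20709329] 0.5436919815838337 [-179.53171648   -0.22937335  -15.75267345] 89.6034814621151
```

>>> arm_command(
  increments=[
    [[0,0,0],0],
    [[0,0,0],0],
    [[0,0,0],0],
    [[0,0,0],0],
    [[0,0,0],0],
  ],
  claw=0.1,
)

```text
time: 18.35
ee_pos: [0.5934, -0.1693, 0.0883]
tcp_rot: [-179.5, -0.2, -15.8]
wrist_force: [-0.0, -0.4, -0.5]
opening: 0.0383
```

```bash
python3 - <<'E'
from h import *
snap('wrist','w9');o=get_obs();print(o['torque'],o['joint_efforts'][5],o['tcp_rot'],o['q'][5])
for n in('w8','w9'):
    f,W=cloud(n);s=f.astype(int);yy,xx=np.mgrid[:420,:560]
    w=(s[...,0]>130)&(s[...,2]<70)&(s[...,1]<120)&(W[...,2]>0.0985)&(W[...,2]<0.12)&(yy>190)&(yy<340)&(xx>235)&(xx<335)
    P=W[w][:,:2];print(n,w.sum(),cv2.minAreaRect((P*1000).astype(np.float32)))
E
```

```text
[-0.02866991 -0.03862359  0.0417926 ] -0.00042979379031748977 [-179.53305739   -0.23062456  -15.75291845] 89.60349676887797
w8 2064 ((592.6785278320312, -169.37069702148438), (14.04605484008789, 45.67115783691406), 21.614225387573242)
w9 2114 ((592.7630615234375, -169.3485107421875), (46.37482452392578, 13.98709774017334), 78.66029357910156)
```

View pics/w9.png

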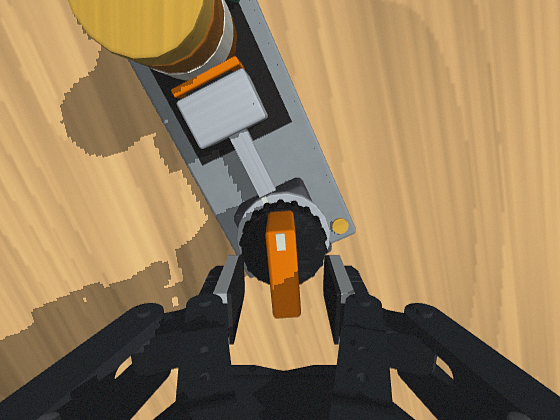

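The wing sprang back about 4.4° on both releases, so that alone doesn't settle it. The jaw's advance between the two releases will: 33° of wing turn moves it 5.2 mm with no click, or about 2 mm with one click (20° of slip).

```bash
python3 - <<'E'
from h import *
th=np.radians(9.43);X=np.array([np.cos(th),np.sin(th)]);Y=np.array([-np.sin(th),np.cos(th)]);c=np.array([.5789,-.0858])
for n in('w2','w5','w8','w9'):
    f,W=cloud(n);s=f.astype(int)
    x=(W[...,:2]-c)@X*1000;y=(W[...,:2]-c)@Y*1000;z=W[...,2]*1000
    grey=(abs(s[...,0]-s[...,2])<40)&(s[...,0]>90)
    b=(abs(x)<20)&(z>40)&(z<52)&(y>-45)&(y<40)&grey
    o=(abs(x)<20)&(z>40)&(z<52)&(y>-45)&(y<40)&(s[...,0]>140)&(s[...,2]<80)&(s[...,1]<130)
    l=(abs(x)<40)&(z>97)&(z<108)&(y>5)
    print(n,'block y',np.percentile(y[b],[1,5,50,95,99]).round(1) if b.any() else None,'z',np.median(z[b]).round(1),'pad y',np.percentile(y[o],[1,5,50,95,99]).round(1) if o.any() else None,'lid',cv2.minEnclosingCircle(np.stack([x[l],y[l]],-1).astype(np.float32)) if l.sum()>5 else None)
    k=(abs(x)<26.5)&(z>15)&(z<60)
E
```

```text
w2 block y [-29.2 -27.8 -14.1  -1.   -0. ] z 46.5 pad y [ 6.5  6.8  8.8 10.8 11. ] lid None
w5 block y [-29.1 -27.9 -14.6  -1.5  -0.6] z 46.5 pad y [ 6.3  6.5  8.6 10.6 10.7] lid ((0.6397155523300171, 46.8459358215332), 26.933137893676758)
w8 block y [-17.  -15.7  -1.8  11.4  23.6] z 46.5 pad y [16.5 16.6 18.6 20.8 21.1] lid ((2.283201217651367, 31.46697235107422), 20.464353561401367)
w9 block y [-15.  -13.7   0.5  14.2  26.5] z 46.5 pad y [16.6 16.8 18.7 21.  21.4] lid ((-1.5102720260620117, 42.76243209838867), 25.867570877075195)
```

The block went from −17.0 to −15.0 mm, a 2.0 mm advance. So exactly one click, with the pad compressed about 4 mm. I'll retreat straight up and check.

>>> arm_command(
  increments=[
    [[0,0,-0.8],0],
    [[0,0,-1.8],0],
    [[0,0,-3],0],
    [[0,0,-4.4],0],
    [[0,0,-5.2],0],
  ],
)

```text
time: 18.9
ee_pos: [0.593, -0.1703, 0.2214]
tcp_rot: [-179.5, -0.4, -15.8]
wrist_force: [-0.1, -0.6, 0.8]
opening: 0.0387
```

>>> arm_command(
  increments=[
    [[0,0,-0.4],-1.4],
    [[0,0,-0.4],-2.8],
    [[0,0,-0.4],-4.2],
    [[0,0,-0.4],-4.2],
  ],
)

```text
time: 19.3
ee_pos: [0.5929, -0.1703, 0.2315]
tcp_rot: [-179.8, -0.6, 9.6]
wrist_force: [0.7, -0.8, -0.1]
opening: 0.0384
```

```bash
python3 - <<'E'
from h import *
snap('wrist','w10');snap('scene','s10')
go(0.58,-0.1,0.22,9)
th=np.radians(9.43);X=np.array([np.cos(th),np.sin(th)]);Y=np.array([-np.sin(th),np.cos(th)]);c=np.array([.5789,-.0858])
f,W=cloud('w10');s=f.astype(int)
x=(W[...,:2]-c)@X*1000;y=(W[...,:2]-c)@Y*1000;z=W[...,2]*1000
b=(abs(x)<18)&(z>40)&(z<52)&(y>-45)&(y<15);print('block',np.percentile(y[b],[1,5]).round(1))
l=(abs(x)<40)&(z>97)&(z<108)&(y>5);print('lid',cv2.minEnclosingCircle(np.stack([x[l],y[l]],-1).astype(np.float32)),np.median(z[l]),np.ptp(z[l]))
E
```

```text
t 19.4 pos [ 0.5928 -0.1703  0.2313] rot [-179.74   -0.56    9.2 ] q6 64.5 open 0.0383 F [-0.2 -0.5 -0.8] T [-0.04  0.04 -0.04]
shift [-0.06 -2.86  0.47] roll 0.03
block [-15.3 -14.3]
lid ((0.8659175038337708, 48.066566467285156), 27.023975372314453) 101.52021475429873 7.042143241255516
```

View pics/w10.png

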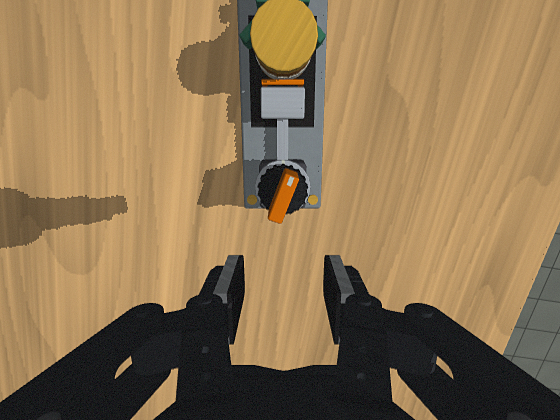

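View pics/s10.png

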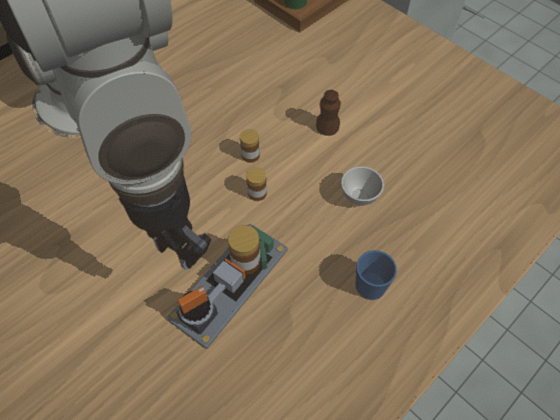

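The jar sits in the V, with its lid at (284,35) in the wrist view and (244,240) in the scene view. The mill (329,111), bowl (362,185) and cup (375,274) are where they were, and the gripper is clear. Handing in.

```bash
python3 - <<'E'
from h import *
f,W=cloud('w10');yy,xx=np.mgrid[:420,:560]
k=(np.hypot(xx-284,yy-35)<28)&(W[...,2]>.095);P=W[k];A=np.c_[P[:,:2],np.ones(len(P))]
print('tilt deg',np.degrees(np.linalg.lstsq(A,P[:,2],rcond=None)[0][:2]))
print(job_done())
E
```

```text
tilt deg [0.07279109 0.0688434 ]
the job is handed in; nothing more can be done
None
```

The amber jar is clamped upright in the V, and I let go after a single click of the clutch. I handed the job in at about 19.4 s; no verdict was reported.

- **Jar:** I set the largest of the three lookalike jars down about 2 mm short of the seat, using a 25 N grip, then released it.
- **Knob:** I turned it clockwise in two grips: 81°, let go, then 33° more in small steps. The torque rose to about 0.34 N m and fell to 0.12 at the click, and I stopped there.

**Last checks**
- **Click count:** in the second grip the wing turned 33° but the jaw advanced only 2.0 mm, about 13° of drive. The remaining 20° is one click's slip. The pad is compressed about 4 mm.
- **Jar position:** it is upright, with the lid tilted less than 0.1°. It measures 48.1 mm along the clamp against my estimate of 49.0 mm for the seat. That 0.9 mm difference is within the 2 mm calibration, and the pad is pressing the jar.
- **Bystanders:** the mill, bowl and cup look unmoved in the scene picture, and the gripper is well clear of everything.

One reading was ambiguous. After the drop the torque rose again to 0.21 N m, and the wing sprang back about 4.4° when I let go. I took this as the knob starting to wind up again after the first click, because the jaw's travel fits exactly one.

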